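# Wind the run-in timer and hold the hold-to-run lever level

### The job

Start the run-in of the repaired drive chassis: wind the timer's wing key clockwise, turn after partial turn, until it is fully wound against its stop and let go of it, then press the sprung hold-to-run lever down from its raised rest until its arm is level with the bench and keep it there for at least two seconds. Never push the lever right down to its lower stop (that trips the rig), and leave the other things on the bench where they are. Finish while still holding the lever level with the fingers.

Things in the scene. Friction and masses are not known exactly. Their poses are not given: they have to be found in the camera images.
- timer_base: Grey painted timer box, 110 x 110 mm, 70 mm high, fixed to the bench, with a round aluminium dial on top. Origin at the centre of its underside, z up. The key stands upright on its axis. It may stand left or right of the lever unit, turned a little.
- timer_key (a joint): Angle of the steel wing key on the timer box, rad: 0 = unwound, 3.8 = fully wound (hard stop), starts between 0 and 0.8. Grows as the key turns clockwise seen from above; wing yaw = box yaw minus this value. It resists with 0.06 to 0.09 N m, and friction keeps it where it is left.
- key_grip (a point): Centre of the key's wing, on its axis, 101 mm above the bench; x axis along the wing, z up. The wing is an upright plate 40 mm long, 9 mm thick, 26 mm high (88 to 114 mm above the bench) on a 12 mm stem. A disc at its foot (32 mm wide, top 74 mm above the bench) has a white mark towards the wing's +x end.
- lever_base: Hold-to-run lever unit: grey base plate 160 x 80 x 10 mm, fixed, with two upright cheeks (top 110 mm) carrying the pivot. Origin at the centre of the plate's underside, z up. The pivot axis runs along the unit's y, 50 mm along +x from the origin and 95 mm above the bench; the lever arm extends from it towards -x (roughly towards the robot).
- hold_lever (a joint): Sprung lever, angle in rad: 0 = rest, arm raised 0.35 rad above level; 0.35 = arm level; 0.7 = lower stop. Grows as it is pressed down. Springs back when let go. Pressing on the bar straight down takes about 3 N to start, about 8 N at level and 13 N at the lower stop.
- lever_bar (a point): Centre of the black cross bar (T-handle) at the lever's end: a round bar 22 mm in diameter and 56 mm long, parallel to the pivot, 100 mm from the pivot axis. At rest this centre is 129 mm above the bench, with the arm level 95 mm (top of the bar 106 mm). Its frame turns with the lever.
- chassis: Bystander: aluminium drive chassis plate 100 x 160 mm on rubber feet, about 50 mm high, with motor and brass flywheel, standing beyond the work. Origin under its centre.
- screwdriver: Bystander: screwdriver about 200 mm long lying on the bench between robot and work. Origin under its middle, x along it.
- reel: Bystander: white reel, 60 mm diameter, 45 mm high, on the left. Origin under its centre.
- tray: Bystander: white parts tray 120 x 90 x 30 mm on the right. Origin under its centre.
There are look-alikes about, which are no part of the job. What is shaped like the timer_base but brown or pink is not meant.

How it is judged (in metres and radians):
On the way, in this order (a step that is already met when the one before it is completed fails the run):
1. the key is fully wound (value of joint timer_key above 3.5 rad), for 0.2 s.
2. the key is let go, and the fingers hold the lever level (value of joint hold_lever between 0.25 and 0.45 rad and contact force between the fingers and lever_base above 3 N and contact force between the fingers and timer_base below 0.1 N), for 1.5 s.
At the end, for the whole second after the job is handed in: The key is still wound (3.5 rad or more of 3.8) and touched by nothing; the lever stands still within 0.1 rad of level (0.25 to 0.45), pressed by the fingers with more than 3 N (value of joint timer_key above 3.5 rad and value of joint hold_lever between 0.25 and 0.45 rad and contact force between the fingers and lever_base above 3 N and velocity of joint hold_lever between -0.1 and 0.1 rad/s and contact force between anything else and timer_base below 0.1 N); the arm keeps its last pose, push and grip.
It fails at once if the lever is pushed down to its lower stop (over 0.66 rad) (value of joint hold_lever above 0.66 rad).
It fails at once if another thing on the bench is shifted by more than 20 mm (distance of any of chassis, screwdriver, reel, tray from where it was at the start of the episode above 0.02 m).
It also fails if it takes over 72 s, if anything falls off the work surface, if the arm or the gripper's body presses on something with over 40 N, if the wrist force passes 120 N, or if a joint passes its speed limit or range.

### The arm

A 6-joint arm with a two-finger parallel gripper is mounted at the origin on the work surface. World frame = base frame: x ahead of the robot, y to its left, z up, the work surface at z = 0. Lengths are in m, angles in degrees, forces in N, time in s.
With the tool pointing down it reaches from about 0.3 to 0.75 m from the base axis. Payload 8.5 kg.
Tool frame: the origin (TCP) lies between the finger pads; the fingertips stand 25 mm ahead of it and the grasp point (between the pads) lies 6 mm ahead of it; z points along the fingers, y is the line along which they close (so a half turn about z gives the same grasp; the last joint's range is limited). The gripper opens to 88 mm and grips with 3 to 60 N. Pads are 18 mm wide; open, the fingers measure 123 mm over their backs; the gripper's body (75 mm by 187 mm) begins 45 mm behind the grasp point.
Start: joints at [52.466, 21.807, 74.336, -0, 83.858, -12.336], TCP at [0.234, 0.498, 0.264] pointing down, gripper open.
Joint ranges: [-178.18, 178.18], [-50.72, 133.34], [12.68, 142.11], [-81.47, 261.47], [9.98, 163.14], [-165.26, 165.26]. Speed limits (degrees/s): [136.94, 136.94, 180, 180, 180, 180].

### API

Orientations are given as [roll, pitch, yaw] about the fixed x, y, z axes, in that order (R = Rz(yaw) Ry(pitch) Rx(roll)).
In Python, from station import arm, cams gives the robot as it stands. The module is installed in compiled form; this text tells all that it offers.
- The arm moves only by the shell command python3 -m creep 'ROWS' [OPENING]. ROWS is JSON, one flat list of numbers, 4 for each row, row after row: the shift along the tool's x, y, z in cm, then the turn about the tool's z in degrees. A call has 1 to 20 rows; each row is the pose to reach, as a shift and turn from the pose commanded when the call began, along the tool's axes at that moment; what a row does not reach only later rows make up. A row lasts 1/8 s, in which the tool goes at most 62.5 mm and 10.7 degrees, less where a joint would pass 70% of its speed; a pose out of reach is approached as far as the arm can. A call with a gripper value outside its range is refused whole. OPENING is the finger opening in cm, from 0 to 8.81, set as the call begins (- or left out, the last holds). The fingers move at their own pace and stop on an object; the grip force is fixed at half the most. Time passes only in rows, so rows that repeat a pose let the fingers close. It gives the time, the measured TCP pose, the force, the opening and the grip force at its end, in the units of the state.
- arm.state(): the state, without advancing time (a new reading comes with each control period).
- cams.grab_frame(name): name is "side" or "top" or "wrist"; returns (picture, depth): 480x640x3 uint8, red, green, blue; 480x640 float32, m along the optical axis (not along the pixel's ray), 0 where there is no reading.
- cams.camera_params(name): a dict with "fx", "fy", "cx", "cy" (pixels), "R" (3x3) and "t" (3): a world point X has camera coordinates R X + t. Camera axes: x right, y down, z forward; pixel columns grow to the right and rows downward; lengths in m; the calibration is good to about 2 mm. A picture is of the moment at which its call begins: read the wrist's pose just before it. camera_params takes no time and is no camera call; for the wrist camera it gives the pose at the moment of the call.
- arm.close_job(): hands the job in; it is judged then, once.
The state is a dict: "time_s": time; "joint_positions": joint angles; "joint_velocities": joint speeds; "effort": joint torques, N m; "tool_pos": TCP position; "tcp_rot": TCP orientation; "contact_force": force on the tool from outside, world axes, zero at the start; "torque": the same for the moment, N m; "finger_gap": finger opening in m; "grip_force": force on a finger pad.
Only numpy, scipy, OpenCV 4.12 (cv2) and the standard library are available. Lean on these libraries where they do the work, as an engineer would, in place of code of your own. Each camera call takes 0.05 s, during which the arm holds its last target. There are 200 camera calls.

## Working session

There is one attempt and no reset: what is moved stays moved. The work goes in short steps, Python scripts to look and compute and a shell command to move; the robot and the scene stay as the last step left them, time stands still between calls to the robot, and variables do not carry over. Pictures are saved under pics/ and viewed, at most 10 in all, crops included, and the job is handed in when it is done.

```bash
mkdir -p pics
python3 - <<'E'
from station import arm,cams
import cv2,numpy as np
print(arm.state())
for n in("top","side"):
    p,d=cams.grab_frame(n); cv2.imwrite(f"pics/{n}0.png",p[:,:,::-1]); np.savez(f"pics/{n}0.npz",p=p,d=d,**cams.camera_params(n))
    c=cams.camera_params(n); print(n,-np.array(c["R"]).T@c["t"],c["fx"])
E
```

```text
{'time_s': 0.0, 'joint_positions': array([ 5.24649655e+01,  2.18392734e+01,  7.43849283e+01, -1.25463197e-04,
        8.38579399e+01, -1.23347705e+01]), 'joint_velocities': array([ 0.02559014,  0.07108341,  0.01457107, -0.02608302, -0.07033113,
       -0.11039075]), 'effort': array([ 5.35773052e-04, -4.37924194e+01, -2.24562210e+01,  7.14038126e-02,
        3.52003367e-02, -1.25936840e-04]), 'tool_pos': array([0.2340183 , 0.49745317, 0.26315281]), 'tcp_rot': array([-1.79919728e+02, -1.74255259e-02,  1.54799737e+02]), 'contact_force': array([-0.20656293,  0.1586068 ,  0.77648955]), 'torque': array([0.00487066, 0.0082763 , 0.01130997]), 'grip_force': 0.0, 'finger_gap': 0.08834780226355637}
top [ 0.36619557 -0.02900042  1.65204191] 589.0265222766236
side [ 0.24968439 -0.72017058  0.90048356] 446.2843768638907
```

View pics/top0.png

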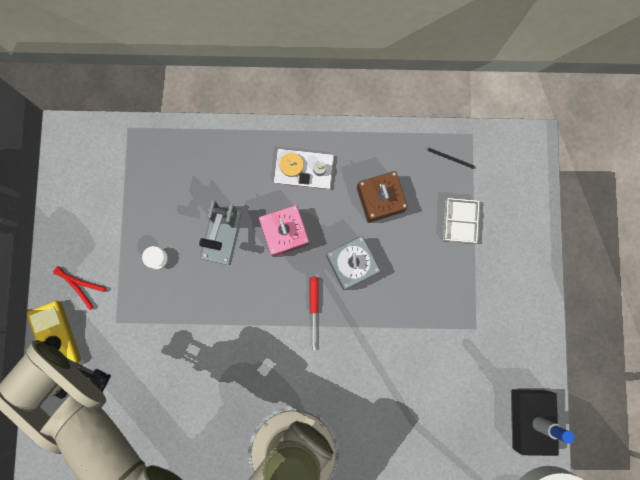

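View pics/side0.png

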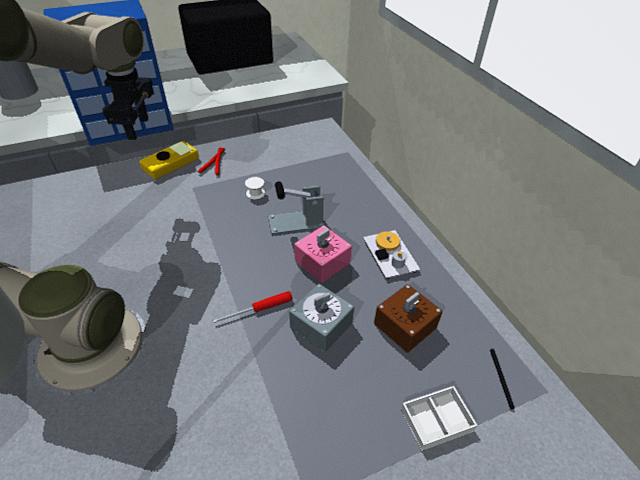

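Candidates for the timer in the top view are grey at (353,262), pink at (284,231) and brown at (382,196). Grey with the aluminium dial is the one described, also seen in the side view at (322,315). The lever unit is at (220,235), with its black bar at (210,243). Next I'll measure these and check a close crop.

```bash
cat > h.py <<'E'
import numpy as np,cv2
def pts(z):
    """per pixel world points from depth"""
    d=z["d"]; v,u=np.mgrid[:480,:640]
    c=np.stack([(u-z["cx"])/z["fx"]*d,(v-z["cy"])/z["fy"]*d,d],-1)
    return (c-z["t"])@z["R"]
def ray(z,u,v,h):
    R,t=z["R"],z["t"]; o=-R.T@t; r=R.T@np.array([(u-z["cx"])/z["fx"],(v-z["cy"])/z["fy"],1.])
    return o+r*(h-o[2])/r[2]
def rect(xy):
    (c,s,a)=cv2.minAreaRect((xy*1000).astype(np.float32)); return np.round(c,1),np.round(s,1),round(a,1)
E
python3 - <<'E'
from h import *
z=np.load("pics/top0.npz"); P=pts(z)
v,u=np.mgrid[:480,:640]
def sel(cu,cv_,r,lo,hi): return (abs(u-cu)<r)&(abs(v-cv_)<r)&(P[...,2]>lo)&(P[...,2]<hi)
m=sel(353,262,38,.06,.08); print("box top",m.sum(),rect(P[m][:,:2]),np.median(P[m][:,2]))
m=sel(353,262,38,.085,.13); print("wing",m.sum(),rect(P[m][:,:2]),P[m].mean(0),P[m][:,2].max())
m=sel(220,235,45,.004,.018); print("plate",m.sum(),rect(P[m][:,:2]))
m=sel(212,243,14,.11,.16); print("bar",m.sum(),rect(P[m][:,:2]),P[m].mean(0),P[m][:,2].max())
m=sel(222,212,20,.09,.13); print("cheeks",m.sum(),rect(P[m][:,:2]),P[m].mean(0))
p=z["p"][:,:,::-1]
a=cv2.resize(p[215:310,305:400],(560,560),interpolation=cv2.INTER_CUBIC)
cv2.imwrite("pics/c1.png",a)
E
```

```text
box top 1559 (array([ 514.4, -151.3]), array([108.9, 111.3]), 27.5) 0.07100755144831754
wing 64 (array([ 517.4, -150.2]), array([45.6,  9.8]), 9.1) [ 0.51400453 -0.15023279  0.1106274 ] 0.1208015094430134
plate 2598 (array([590.7, 220.9]), array([252.3, 251.3]), 1.4)
bar 257 (array([563. , 222.6]), array([56.8, 51.1]), 79.8) [0.55503729 0.22335327 0.13478414] 0.14800428893898196
cheeks 414 (array([623.5, 211.1]), array([67. , 84.2]), 77.3) [0.63084607 0.20814323 0.10834201]
```

View pics/c1.png

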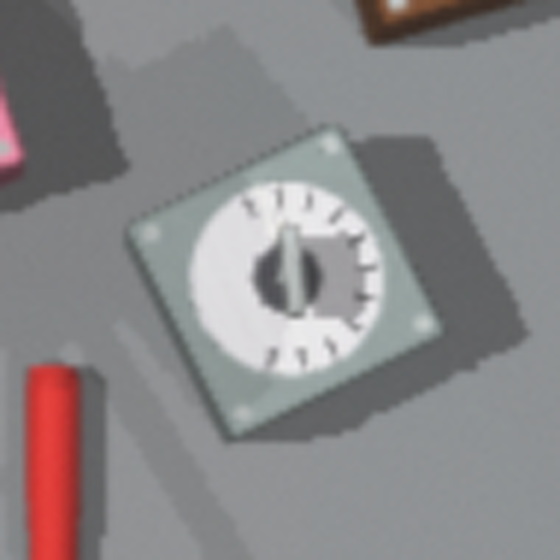

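The crop shows the grey box with a white dial centred at about (287,278). The steel wing runs from (288,225) to (297,315), and the scale starts at upper left, so the box yaw is about 27.5° and the wing yaw about 8°. The key then reads about 0.34 rad, inside the allowed start range. Gripping at yaw 188° puts the whole 198° turn within joint 6's range. I'll compute the approach.

```bash
cat >> h.py <<'E'
def go(x,y,z,yaw):
    """shift in tool axes (cm) and turn (deg), tool assumed pointing down"""
    from station import arm
    s=arm.state(); p=s["tool_pos"]; a=np.radians(s["tcp_rot"][2]); d=(np.array([x,y,z])-p)*100
    t=s["tcp_rot"][2]-yaw
    print("t%.2f"%s["time_s"],np.round(p*1000,1),np.round(s["tcp_rot"],2),"| rows:",np.round([np.cos(a)*d[0]+np.sin(a)*d[1],np.sin(a)*d[0]-np.cos(a)*d[1],-d[2]],2),round((t+180)%360-180,1),"F",np.round(s["contact_force"],1))
E
python3 - <<'E'
from h import *
go(.514,-.151,.24,188)
z=np.load("pics/top0.npz"); p=z["p"].astype(int); P=pts(z)
v,u=np.mgrid[:480,:640]
b=(p.max(-1)<45)&(abs(u-210)<18)&(abs(v-243)<12)
vv,uu=np.nonzero(b); print("bar px",b.sum(),cv2.minAreaRect(np.stack([uu,vv],1).astype(np.float32)),ray(z,uu.mean(),vv.mean(),.136))
E
```

```text
t0.10 [234.  497.5 263.2] [-1.7993e+02 -2.0000e-02  1.5480e+02] | rows: [-52.94 -46.76   2.32] -33.2 F [ 0.6  0.2 -1.1]
bar px 121 ((210.25001525878906, 243.75), (20.003849029541016, 6.471832275390625), 11.309932708740234) [0.54834468 0.22406076 0.136     ]
```

```bash
python3 -m creep '[-4,-3.5,0,-3,-8,-7,0,-6,-13,-11.5,0,-9,-17,-15,0,-12,-21,-18.5,0,-15,-25,-22,0,-18,-29,-25.6,0,-21,-33,-29,1,-24,-37,-32.6,2,-27,-41,-36,2.3,-30,-45,-39.7,2.3,-32,-49,-43.2,2.3,-33.2,-51.5,-45.5,2.3,-33.2,-52.9,-46.8,2.3,-33.2,-52.9,-46.8,2.3,-33.2,-52.9,-46.8,2.3,-33.2]'
python3 - <<'E'
from h import *
from station import arm,cams
go(.514,-.151,.107,188)
c=cams.camera_params("wrist");p,d=cams.grab_frame("wrist")
np.savez("pics/w1.npz",p=p,d=d,**c); cv2.imwrite("pics/w1.png",p[:,:,::-1])
E
```

```text
time_s: 2.1
tool_pos: [0.5132, -0.1499, 0.2408]
tcp_rot: [180.0, -0.0, -171.9]
contact_force: [-0.2, 0.8, 0.0]
finger_gap: 0.0883
grip_force: 0.0
t2.10 [ 513.2 -149.9  240.8] [ 1.7997e+02 -2.0000e-02 -1.7195e+02] | rows: [-0.06 -0.12 13.38] 0.1 F [-0.2  0.8  0. ]
```

View pics/w1.png

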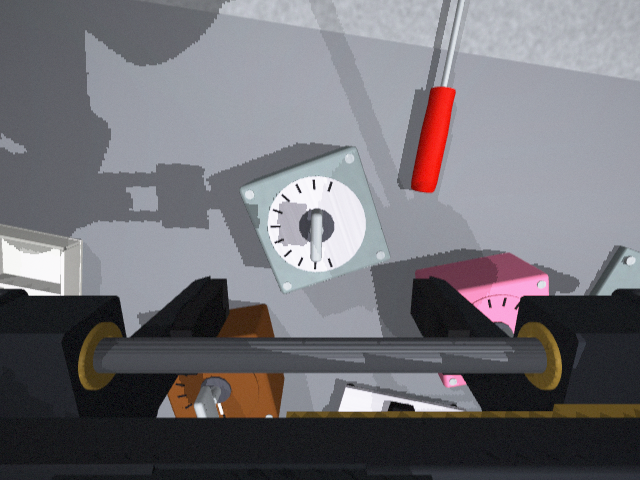

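The wrist view shows the grey box at about (315,220), with the wing upright in the picture from (317,212) to (317,262). The fingers are clear and the key is roughly between them. I'll refine the key axis.

Run:
```python
from h import *
z=np.load("pics/w1.npz"); P=pts(z); v,u=np.mgrid[:480,:640]
m=(abs(u-315)<60)&(abs(v-225)<65)
b=m&(P[...,2]>.1)&(P[...,2]<.125); print("wing",b.sum(),rect(P[b][:,:2]),P[b].mean(0))
b=(abs(u-315)<85)&(abs(v-220)<80)&(P[...,2]>.06)&(P[...,2]<.08); print("box",b.sum(),rect(P[b][:,:2]),np.median(P[b][:,2]))
p=z["p"].astype(int); g=m&(p.min(-1)>205)
vv,uu=np.nonzero(g); h=cv2.convexHull(np.stack([uu,vv],1).astype(np.int32)); e=cv2.fitEllipse(h); print("dial",e,ray(z,*e[0],.072))
```

```text
wing 575 (array([ 515.5, -153. ]), array([39.6,  8.9]), 6.7) [ 0.51421788 -0.15306463  0.11304869]
box 13541 (array([ 515.9, -153.1]), array([109.8, 110.2]), 27.5) 0.07080870924578408
dial ((315.190673828125, 224.6943359375), (93.67332458496094, 139.52279663085938), 28.5408935546875) [ 0.51555645 -0.15402549  0.072     ]
```

```bash
python3 -m creep '[-0.18,-0.34,2,1.3,-0.18,-0.34,5,1.3,-0.18,-0.34,8,1.3,-0.18,-0.34,10,1.3,-0.18,-0.34,12,1.3,-0.18,-0.34,13,1.3,-0.18,-0.34,13.4,1.3,-0.18,-0.34,13.4,1.3]' && python3 -m creep '[0,0,0,0,0,0,0,0,0,0,0,0,0,0,0,0,0,0,0,0,0,0,0,0,0,0,0,0,0,0,0,0]' 0; python3 -c "
from h import *
go(.5155,-.153,.107,186.7)"
```

```text
time_s: 3.15
tool_pos: [0.516, -0.154, 0.1072]
tcp_rot: [-180.0, 0.0, -173.3]
contact_force: [0.3, -0.7, 0.6]
finger_gap: 0.0881
grip_force: 0.0
time_s: 4.15
tool_pos: [0.5155, -0.1526, 0.1066]
tcp_rot: [179.8, -0.0, -173.3]
contact_force: [0.5, 10.4, 5.4]
finger_gap: 0.0103
grip_force: 30.3
t4.15 [ 515.5 -152.6  106.6] [ 1.7978e+02 -3.0000e-02 -1.7333e+02] | rows: [ 0.   -0.04 -0.04] -0.0 F [ 0.5 10.4  5.4]
```

```bash
python3 -m creep '[0.05,0.13,0,0,0.05,0.13,0,5,0.05,0.13,0,12,0.05,0.13,0,20,0.05,0.13,0,28,0.05,0.13,0,36,0.05,0.13,0,44,0.05,0.13,0,52,0.05,0.13,0,60,0.05,0.13,0,66,0.05,0.13,0,70,0.05,0.13,0,70]'; python3 -c "
from h import *
from station import arm
go(.5155,-.153,.107,-10);print(arm.state()['torque'])"
```

```text
time_s: 5.65
tool_pos: [0.5149, -0.1535, 0.1067]
tcp_rot: [-179.9, 0.0, 116.7]
contact_force: [-1.8, -4.1, -0.4]
finger_gap: 0.0103
grip_force: 30.0
t5.65 [ 514.9 -153.5  106.7] [-1.7994e+02  4.0000e-02  1.1674e+02] | rows: [ 0.02  0.07 -0.03] 126.7 F [-1.8 -4.1 -0.4]
[-0.66161865  0.37554444 -0.01254786]
```

```bash
python3 -m creep '[0,0,0,6,0,0,0,14,0,0,0,22,0,0,0,30,0,0,0,38,0,0,0,46,0,0,0,54,0,0,0,62,0,0,0,70,0,0,0,78,0,0,0,86,0,0,0,94,0,0,0,102,0,0,0,109,0,0,0,115,0,0,0,120,0,0,0,122,0,0,0,123,0,0,0,123,0,0,0,123]'; python3 -c "
from h import *
from station import arm
go(.5155,-.153,.107,-10);print(arm.state()['torque'])"
```

```text
time_s: 8.15
tool_pos: [0.5134, -0.1524, 0.1066]
tcp_rot: [-180.0, 0.3, -6.2]
contact_force: [-9.5, -0.2, 4.9]
finger_gap: 0.0102
grip_force: 30.0
t8.15 [ 513.4 -152.4  106.6] [-179.96    0.27   -6.17] | rows: [ 0.21  0.03 -0.04] 3.8 F [-9.5 -0.2  4.9]
[-0.04954511  1.6349348   0.03131418]
```

```bash
python3 -m creep '[-0.1,0,0,2,-0.1,0,0,3,-0.1,0,0,3,-0.1,0,0,3]'; python3 -m creep '[0,0,0,0,0,0,0,0,0,0,0,0,0,0,0,0,0,0,0,0,0,0,0,0,0,0,-2,0,0,0,-5,0,0,0,-8,0,0,0,-11,0,0,0,-13.5,0,0,0,-13.5,0,0,0,-13.5,0]' 8.8
python3 - <<'E'
from h import *
from station import arm,cams
go(.548,.224,.24,80)
c=cams.camera_params("wrist");p,d=cams.grab_frame("wrist")
z=dict(p=p,d=d,**c); z["R"]=np.array(z["R"]);z["t"]=np.array(z["t"]); cv2.imwrite("pics/w2.png",p[:,:,::-1])
P=pts(z); v,u=np.mgrid[:480,:640]
b=(np.hypot(P[...,0]-.5155,P[...,1]+.153)<.04)&(P[...,2]>.1)&(P[...,2]<.125); print("wing",b.sum(),rect(P[b][:,:2]))
E
```

```text
time_s: 8.65
tool_pos: [0.5133, -0.1524, 0.1066]
tcp_rot: [-180.0, 0.1, -9.2]
contact_force: [-5.7, 0.3, 3.2]
finger_gap: 0.0096
grip_force: 30.0
time_s: 10.28
tool_pos: [0.5138, -0.1526, 0.2406]
tcp_rot: [-180.0, 0.1, -9.3]
contact_force: [-1.0, 0.4, -0.6]
finger_gap: 0.0882
grip_force: 0.0
t10.28 [ 513.8 -152.6  240.6] [-1.7997e+02  1.0000e-01 -9.3000e+00] | rows: [ -2.71 -37.72   0.06] -89.3 F [-1.   0.4 -0.6]
wing 584 (array([ 517.2, -153.1]), array([ 9. , 39.1]), 83.8)
```

View pics/w2.png

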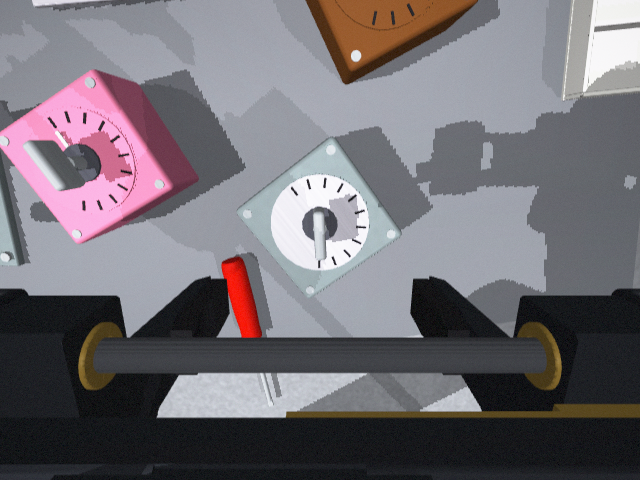

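The wing now lies at (320,210)–(320,260), yaw about -6°. That makes the key about 3.73 rad, released and wound. Next, the lever.

```bash
python3 -m creep '[-0.2,-2,0,0,-0.5,-6,0,0,-0.9,-10,0,0,-1.3,-15,0,0,-1.8,-20,0,1,-2.2,-25,0,2,-2.7,-30,0,2,-3.1,-34,0,2,-3.3,-36.5,0,2,-3.3,-37.6,0,2,-3.3,-37.6,0,2,-3.3,-37.6,0,2]'
python3 - <<'E'
from h import *
from station import arm,cams
go(.542,.224,.24,-11.3)
c=cams.camera_params("wrist");p,d=cams.grab_frame("wrist")
cv2.imwrite("pics/w3.png",p[:,:,::-1])
z=dict(p=p,d=d,**c); z["R"]=np.array(z["R"]);z["t"]=np.array(z["t"]); np.savez("pics/w3.npz",**z)
P=pts(z)
n=np.hypot(P[...,0]-.548,P[...,1]-.224)<.06
b=n&(P[...,2]>.131)&(P[...,2]<.15)&(p.max(-1)<60); print("bar",b.sum(),rect(P[b][:,:2]),np.percentile(P[b],[2,50,98],axis=0))
b=(np.hypot(P[...,0]-.59,P[...,1]-.215)<.12)&(P[...,2]>.004)&(P[...,2]<.016); print("plate",b.sum(),rect(P[b][:,:2]))
E
```

```text
time_s: 11.82
tool_pos: [0.5423, 0.2229, 0.2416]
tcp_rot: [180.0, 0.0, -11.3]
contact_force: [0.9, -0.4, -0.3]
finger_gap: 0.0881
grip_force: 0.0
t11.82 [542.3 222.9 241.6] [ 1.7998e+02  2.0000e-02 -1.1350e+01] | rows: [-0.05 -0.11  0.16] -0.0 F [ 0.9 -0.4 -0.3]
bar 2207 (array([551.8, 223.8]), array([55.4, 20.3]), 78.8) [[0.54002752 0.19764226 0.13200792]
 [0.55312095 0.22382616 0.13859686]
 [0.56442437 0.24969119 0.14084918]]
plate 5175 (array([612. , 181.8]), array([169.7, 171.4]), 1.0)
```

View pics/w3.png

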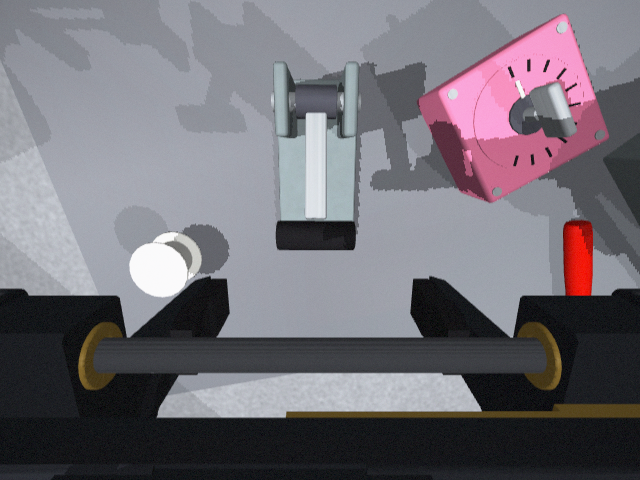

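The bar is centred at (316,235), its rest centre is (0.552, 0.224), and it is aligned with the tool's y axis. I'll close the fingers and descend to just above it.

```bash
python3 -m creep '[0.3,-0.3,0,0,0.3,-0.3,0,0,0.3,-0.3,0,0,0.3,-0.3,0,0,0.3,-0.3,0,0,0.3,-0.3,0,0,0.3,-0.3,0,0,0.3,-0.3,2,0,0.3,-0.3,4,0,0.3,-0.3,6,0,0.3,-0.3,6.7,0,0.3,-0.3,6.7,0]' 0; python3 -c "
from h import *
go(.546,.225,.131,-11.3)"
```

```text
time_s: 13.38
tool_pos: [0.546, 0.226, 0.1748]
tcp_rot: [180.0, 0.0, -11.3]
contact_force: [0.4, -1.0, -0.2]
finger_gap: 0.0005
grip_force: 0.0
t13.38 [546.  226.  174.8] [ 1.80e+02  1.00e-02 -1.13e+01] | rows: [0.02 0.09 4.38] -0.0 F [ 0.4 -1.  -0.2]
```

```bash
python3 -m creep '[0,0,0.5,0,0,0,1,0,0,0,1.4,0,0,0,1.8,0,0,0,2.2,0,0,0,2.6,0,0,0,3,0,0,0,3.4,0,0,0,3.7,0,0,0,4,0,0,0,4.2,0,0,0,4.4,0,0,0,4.4,0,0,0,4.4,0]'
python3 - <<'E'
from h import *
from station import cams
go(.546,.225,.131,-11.3)
p,d=cams.grab_frame("side"); cv2.imwrite("pics/s2.png",cv2.resize(p[150:270,230:390,::-1],(640,480),interpolation=cv2.INTER_CUBIC))
E
```

```text
time_s: 15.12
tool_pos: [0.5451, 0.2263, 0.1313]
tcp_rot: [-180.0, 0.1, -11.3]
contact_force: [-5.4, 1.0, 8.3]
finger_gap: 0.0001
grip_force: 4.1
t15.12 [545.1 226.3 131.3] [-1.7999e+02  8.0000e-02 -1.1280e+01] | rows: [0.11 0.11 0.03] 0.0 F [-5.4  1.   8.3]
```

View pics/s2.png

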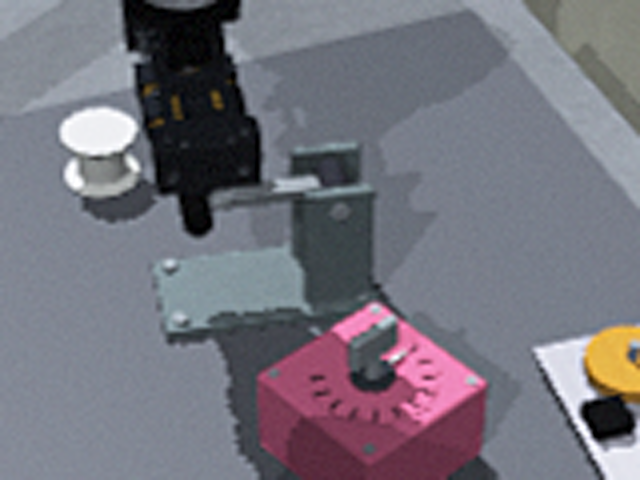

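The picture shows the closed fingers on the bar at about (200,205) and the lever arm roughly parallel to the base plate. The 8.3 N push and the tip height of 106 mm both match level. Now I'll hold it.

```bash
python3 -m creep '[0,0,0,0,0,0,0,0,0,0,0,0,0,0,0,0,0,0,0,0,0,0,0,0,0,0,0,0,0,0,0,0,0,0,0,0,0,0,0,0,0,0,0,0,0,0,0,0,0,0,0,0,0,0,0,0,0,0,0,0,0,0,0,0,0,0,0,0,0,0,0,0,0,0,0,0,0,0,0,0]' && python3 -c "
from station import arm
print(arm.close_job())"
```

```text
time_s: 17.68
tool_pos: [0.5451, 0.2263, 0.1313]
tcp_rot: [-180.0, 0.1, -11.3]
contact_force: [-5.9, 1.0, 7.2]
finger_gap: 0.0005
grip_force: 4.1
the job is handed in; nothing more can be done
None
```

The key is wound to about 3.73 rad of 3.8 (measured from the wrist camera) and released, the lever was held level for 2.5 s at about 7–8 N downward, and the job was handed in at 17.7 s with the fingers still holding it; no verdict was returned.

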